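# Exchange the base weight of a dead-weight pressure tester

### The job

The brass weight at the bottom of the stack on the dead-weight tester is due for recalibration: park the two weights above it side by side in the grey tray and lay the brass one in the red tray. Then rebuild the stack on the tester in the same order, with the steel weight from the green tray in place of the brass one, and press every weight down lightly as you add it, so that the sprung piston dips a few millimetres and you feel it lie flat before the next goes on. Leave the marker pen and the sensor cells standing on the bench where they are.

Things in the scene. Friction and masses are not known exactly. Their poses are not given: they have to be found in the camera images.
- tester: dead-weight tester, fixed; sizes in mm. Grey block, x -48..48, y -48..72, 43 high. Origin on the bench under its piston axis, z up. Piston: steel table 48 wide, unloaded top at z 66, with a central post 10 thick, 51 tall, top 6 tapered. Sprung: sinks 1 mm per newton on it, at most 12 (5 under the full stack, 3 under one large weight). Fixed sensor cell at x 4, y 52, top z 75; the rest below z 55
- weight_brass: brass ring weight, 56 mm across, 16 mm high, bore 18 mm right through, 0.30 kg; its origin is the centre of its underside and its z axis points up. At the start it is the bottom one of three on the tester's post
- weight_steel: bright steel ring weight of the same size as the brass one, 56 mm across, 16 mm high, bore 18 mm, 0.30 kg; its origin is the centre of its underside and its z axis points up. At the start it lies in the green tray
- weight_dark: dark steel ring weight, 46 mm across, 14 mm high, bore 18 mm, 0.15 kg; its origin is the centre of its underside and its z axis points up. At the start it is the middle one on the tester's post
- weight_blue: blue ring weight, 36 mm across, 14 mm high, bore 18 mm, 0.08 kg; its origin is the centre of its underside and its z axis points up. At the start it is the top one on the tester's post
- tray_grey: shallow parking tray with a grey rim and a black lining, fixed, 90 mm (x) by 140 mm (y), room for two weights side by side along its y. Origin at the centre of its underside on the bench, z up; lined floor 5 mm above the origin, rim 4 mm thick and 9 mm high
- tray_red: shallow tray with a red rim and grey lining for weights due for recalibration, fixed, 106 mm square, empty at the start. Origin at the centre of its underside on the bench, z up; lined floor 5 mm above the origin, rim 4 mm thick and 9 mm high
- tray_green: shallow tray with a green rim and grey lining for calibrated weights, fixed, 106 mm square, holds the steel weight at the start. Origin at the centre of its underside on the bench, z up; lined floor 5 mm above the origin, rim 4 mm thick and 9 mm high
- marker_pen: blue marker pen lying on the bench between the trays and the tester, 135 mm long (its y), 14 mm wide and 16 mm high; origin at the centre of its underside. Bystander: do not disturb it
- sensor_bench_2: metal sensor cell standing upright and loose on the bench, 19 mm wide, 27 mm high, of three there the one nearest the trays; origin at the centre of its underside. Bystander: do not disturb it
There are look-alikes about, which are no part of the job. What is shaped like the weight_steel but orange is not meant.

How it is judged:
On the way, in this order (a step that is already met when the one before it is completed fails the run):
1. the dark and the blue weight both lie flat in the grey tray, the brass one still on the tester (x of weight_dark in the frame of tray_grey between -0.026 and 0.026 m and y of weight_dark in the frame of tray_grey between -0.05 and 0.05 m and z of weight_dark in the frame of tray_grey between 0.002 and 0.008 m and angle between each of weight_dark, weight_blue's own z axis and vertical below 0.1 rad and x of weight_blue in the frame of tray_grey between -0.03 and 0.03 m and y of weight_blue in the frame of tray_grey between -0.055 and 0.055 m and z of weight_blue in the frame of tray_grey between 0.002 and 0.008 m and horizontal distance between weight_brass and tester below 0.007 m and angle between weight_brass's own z axis and vertical below 0.08 rad and z of weight_brass in the frame of tester between 0.05 and 0.07 m), for 0.2 s.
2. the brass weight lies flat in the red tray, the dark and the blue one still in the grey tray (x of weight_dark in the frame of tray_grey between -0.026 and 0.026 m and y of weight_dark in the frame of tray_grey between -0.05 and 0.05 m and z of weight_dark in the frame of tray_grey between 0.002 and 0.008 m and angle between each of weight_dark, weight_blue, weight_brass's own z axis and vertical below 0.1 rad and x of weight_blue in the frame of tray_grey between -0.03 and 0.03 m and y of weight_blue in the frame of tray_grey between -0.055 and 0.055 m and z of weight_blue in the frame of tray_grey between 0.002 and 0.008 m and x of weight_brass in the frame of tray_red between -0.025 and 0.025 m and y of weight_brass in the frame of tray_red between -0.025 and 0.025 m and z of weight_brass in the frame of tray_red between 0.002 and 0.008 m), for 0.2 s.
3. the steel weight sits on the tester's piston and is pressed down with at least 2.5 N beyond its own weight, the other two still in the grey tray (x of weight_dark in the frame of tray_grey between -0.026 and 0.026 m and y of weight_dark in the frame of tray_grey between -0.05 and 0.05 m and z of weight_dark in the frame of tray_grey between 0.002 and 0.008 m and angle between each of weight_dark, weight_blue's own z axis and vertical below 0.1 rad and x of weight_blue in the frame of tray_grey between -0.03 and 0.03 m and y of weight_blue in the frame of tray_grey between -0.055 and 0.055 m and z of weight_blue in the frame of tray_grey between 0.002 and 0.008 m and horizontal distance between weight_steel and tester below 0.007 m and angle between weight_steel's own z axis and vertical below 0.08 rad and z of weight_steel in the frame of tester between 0.05 and 0.068 m and contact force between weight_steel and tester above 5.4 N), for 0.2 s.
4. the dark weight sits on the steel one and is pressed down with at least 2.5 N beyond its own weight, the blue one still in the grey tray (x of weight_blue in the frame of tray_grey between -0.03 and 0.03 m and y of weight_blue in the frame of tray_grey between -0.055 and 0.055 m and z of weight_blue in the frame of tray_grey between 0.002 and 0.008 m and angle between weight_blue's own z axis and vertical below 0.1 rad and horizontal distance between weight_dark and weight_steel below 0.01 m and angle between weight_dark's own z axis and vertical below 0.08 rad and z of weight_dark in the frame of weight_steel between 0.013 and 0.019 m and contact force between weight_dark and weight_steel above 4 N), for 0.2 s.
5. the blue weight sits on the dark one and is pressed down with at least 2.5 N beyond its own weight (horizontal distance between weight_blue and weight_dark below 0.01 m and angle between weight_blue's own z axis and vertical below 0.08 rad and z of weight_blue in the frame of weight_dark between 0.011 and 0.017 m and contact force between weight_blue and weight_dark above 3.3 N), for 0.2 s.
At the end, for the whole second after the job is handed in: Brass weight flat in the red tray, within 25 mm of its centre in x and y. On the tester's post, flat within 0.08 rad, from the bottom: steel weight (within 7 mm of the axis), dark, blue (each within 10 mm of the one below, gap under 3 mm). All released and at rest (x of weight_brass in the frame of tray_red between -0.025 and 0.025 m and y of weight_brass in the frame of tray_red between -0.025 and 0.025 m and z of weight_brass in the frame of tray_red between 0.002 and 0.008 m and angle between weight_brass's own z axis and vertical below 0.1 rad and horizontal distance between weight_steel and tester below 0.007 m and angle between each of weight_steel, weight_dark, weight_blue's own z axis and vertical below 0.08 rad and z of weight_steel in the frame of tester between 0.056 and 0.066 m and horizontal distance between weight_dark and weight_steel below 0.01 m and z of weight_dark in the frame of weight_steel between 0.013 and 0.019 m and horizontal distance between weight_blue and weight_dark below 0.01 m and z of weight_blue in the frame of weight_dark between 0.011 and 0.017 m and linear speed of each of weight_brass, weight_steel, weight_dark, weight_blue below 0.02 m/s); the robot touches nothing.
It fails at once if the marker pen is pushed more than 25 mm (distance of marker_pen from where it was at the start of the episode above 0.025 m).
It fails at once if the loose sensor cell is pushed more than 25 mm or knocked over (distance of sensor_bench_2 from where it was at the start of the episode above 0.025 m or angle between sensor_bench_2's own z axis and vertical above 0.5 rad).
It fails at once if a weight is rammed onto the piston with more than 60 N (contact force between weight_steel and tester above 60 N).
It also fails if it takes over 118 s, if anything falls off the work surface, if the arm or the gripper's body presses on something with over 40 N, if the wrist force passes 120 N, or if a joint passes its speed limit or range.

### The arm

A 6-joint arm with a two-finger parallel gripper is mounted at the origin on a cart in front of the work surface, level with it; the furniture and walls round the work are solid. World frame = base frame: x ahead of the robot, y to its left, z up, the work surface at z = 0. Lengths are in m, angles in rad, forces in N, time in s.
With the tool pointing down it reaches from about 0.4 to 0.825 m from the base axis. Payload 7 kg.
Tool frame: the origin (TCP) lies midway between the tips of the shut fingers; the grasp point (between the pads) lies 19 mm behind it; z points along the fingers, y is the line along which they close (so a half turn about z gives the same grasp; the last joint's range is limited). The gripper opens to 88 mm and grips with 3 to 60 N. Pads are 19 mm wide; open, the fingers measure 130 mm over their backs; the gripper's body (78 mm by 193 mm) begins 47 mm behind the grasp point.
Start: joints at [1.5, 0.359, 0.012, 0, -1.224, -0.288], TCP at [0.237, 0.632, 0.227] pointing down, gripper open.
Joint ranges: [-3.07, 3.07], [-1.43, 2.12], [-1.02, 1.25], [-3.03, 1.67], [-3.05, -0], [-3.03, 3.03]. Speed limits (rad/s): [2.39, 2.39, 3.01, 3.14, 3.14, 3.14].

### API

Orientations are given as [roll, pitch, yaw] about the fixed x, y, z axes, in that order (R = Rz(yaw) Ry(pitch) Rx(roll)).
In Python, from station import arm, grab_frame, camera_params, spot_in gives the robot as it stands.
- The arm moves only by the shell command python3 -m jog 'ROWS' [FORCE]. ROWS is JSON, a list that holds one entry, the list of rows, each a list of 7 numbers: the shift along the tool's x, y, z in mm, then the turn, a rotation vector about the tool's x, y, z in rad, then the finger opening in mm, from 0 to 87.6. In form: [[[x, y, z, wx, wy, wz, fingers], ...]]. A call has 1 to 20 rows; each row is the pose to reach, as a shift and turn from the pose commanded when the call began, along the tool's axes at that moment; what a row does not reach only later rows make up. A row lasts 1/8 s, in which the tool goes at most 62.5 mm and 10.7 degrees, less where a joint would pass 70% of its speed; a pose out of reach is approached as far as the arm can. A call with a gripper value outside its range is refused whole. The fingers move at their own pace and stop on an object; FORCE is the grip in N (left out, the last holds). Time passes only in rows, so rows that repeat a pose let the fingers close. It gives the time, the measured TCP pose, the force, the opening and the grip force at its end, in the units of the state.
- arm.get_state(): the state, without advancing time (a new reading comes with each control period).
- grab_frame(name): name is "scene" or "top"; returns (picture, depth): 420x560x3 uint8, blue, green, red; 420x560 float32, m along the optical axis (not along the pixel's ray), 0 where there is no reading.
- camera_params(name): a dict with "mtx" (3x3 intrinsics, pixels), "R" (3x3) and "t" (3): a world point X has camera coordinates R X + t. Camera axes: x right, y down, z forward; pixel columns grow to the right and rows downward; lengths in m; the calibration is good to about 2 mm. A picture is of the moment at which its call begins. camera_params takes no time and is no camera call.
- arm.job_done(): hands the job in; it is judged then, once.
Trained networks look in the newest picture that a camera, given by its name, has taken for a name from the list of things; names that differ only in an ending like _2 or _b are one class to them, and where a whole thing is asked for, a point or a joint stands for the part that bears it (a point fixed in the world has none). Each returns a list of dicts, best first, with "confidence" (0 to 1); they miss things now and then, are a little off and sometimes report something else, mostly with a low value. They report only what shows in the picture. A call takes as long as a camera call. They do not tell look-alikes from the thing itself.
- spot_in(query, camera): "uv" ([column, row] in pixels, amid what is visible of it).
The state is a dict: "t": time; "q": joint angles; "qd": joint speeds; "joint_efforts": joint torques, N m; "eef_pos": TCP position; "ee_rot": TCP orientation; "force": force on the tool from outside, world axes, zero at the start; "moment": the same for the moment, N m; "width": finger opening in m; "gripper_force": force on a finger pad.
Only numpy, scipy, OpenCV 4.12 (cv2) and the standard library are available. Lean on these libraries where they do the work, as an engineer would, in place of code of your own. Each camera call takes 0.05 s, during which the arm holds its last target. There are 200 camera calls.

## Working session

There is one attempt and no reset: what is moved stays moved. The work goes in short steps, Python scripts to look and compute and a shell command to move; the robot and the scene stay as the last step left them, time stands still between calls to the robot, and variables do not carry over. Pictures are saved under pics/ and viewed, at most 16 in all, crops included, and the job is handed in when it is done.

```bash
mkdir -p pics; ls
python3 - <<'E'
from station import *
import cv2,numpy as np
for n in ("scene","top"):
    p,d=grab_frame(n); cv2.imwrite(f"pics/{n}0.png",p); c=camera_params(n); print(n,np.round(-c["R"].T@c["t"],3),np.round(c["R"],2).tolist(),c["mtx"][0][0])
    for q in ["tester","weight_brass","weight_steel","weight_dark","weight_blue","tray_grey","tray_red","tray_green","marker_pen","sensor_bench_2"]:
        print(q,[(np.round(r["uv"]).tolist(),round(r["confidence"],2)) for r in spot_in(q,n)][:5])
s=arm.get_state(); print(s)
E
```

```text
pics
scene [-0.08   0.663  0.552] [[-0.68, -0.73, -0.02], [-0.34, 0.33, -0.88], [0.65, -0.6, -0.47]] 432.55140145007715
tester [([327.0, 248.0], 0.86)]
weight_brass [([329.0, 228.0], 0.49)]
weight_steel [([217.0, 248.0], 0.92), ([326.0, 182.0], 0.77), ([123.0, 254.0], 0.75)]
weight_dark [([330.0, 224.0], 0.59)]
weight_blue [([331.0, 214.0], 0.75)]
tray_grey [([275.0, 277.0], 0.6)]
tray_red [([278.0, 224.0], 0.65)]
tray_green [([224.0, 251.0], 0.91), ([326.0, 249.0], 0.69)]
marker_pen [([286.0, 244.0], 0.64)]
sensor_bench_2 [([374.0, 233.0], 0.57)]
top [0.336 0.059 1.293] [[-0.0, -1.0, -0.01], [-0.98, 0.0, -0.18], [0.18, 0.01, -0.98]] 490.49053618708797
tester [([288.0, 254.0], 0.68)]
weight_brass []
weight_steel [([396.0, 164.0], 0.9), ([165.0, 144.0], 0.58), ([233.0, 181.0], 0.56)]
weight_dark []
weight_blue []
tray_grey [([239.0, 250.0], 0.78)]
tray_red [([303.0, 195.0], 0.56)]
tray_green [([242.0, 188.0], 0.57)]
marker_pen [([275.0, 221.0], 0.71)]
sensor_bench_2 [([349.0, 268.0], 0.53), ([240.0, 250.0], 0.19)]
{'t': 1.1, 'q': array([ 1.50011938e+00,  3.58604511e-01,  1.18906593e-02,  7.65794627e-06,
       -1.22412769e+00, -2.88124740e-01]), 'qd': array([-0.00103062, -0.00058739, -0.00260385,  0.00183362, -0.00118389,
       -0.0003385 ]), 'joint_efforts': array([ 9.63979546e-04, -5.82400811e+01,  2.93290401e+01,  7.00307027e+00,
        1.23706117e-02, -1.61699927e-05]), 'eef_pos': array([0.23702361, 0.63197852, 0.22655563]), 'ee_rot': array([ 3.14155135e+00, -1.97536687e-05, -3.58799089e-01]), 'force': array([ 0.2721789 , -0.15842655,  0.11688817]), 'moment': array([0.02816748, 0.05270904, 0.01872537]), 'gripper_force': 0.0, 'width': 0.08720017723809952}
```

View pics/scene0.png

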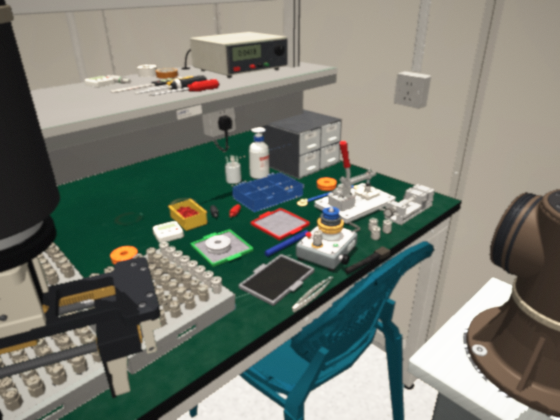

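View pics/top0.png

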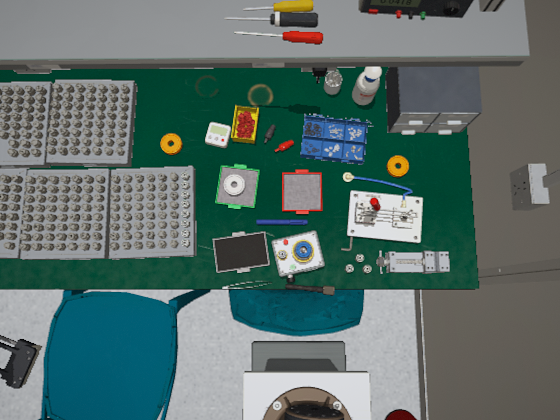

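The scene and top views show the stack on the tester at top (303,251), the grey tray at (241,252), the red at (302,191), the green at (237,186) and the pen at (282,222). Candidates for the steel weight are (234,184), bright steel in the green tray, and (171,144) and (398,165), both orange and on the bench. The description fits (234,184). I'll confirm it with a crop and measure positions.

```bash
cat > h.py <<'E'
from station import *
import cv2,numpy as np
def world(n,uv,z=None,d=None):
    c=camera_params(n);K,R,t=map(np.array,(c["mtx"],c["R"],c["t"]))
    uv=np.asarray(uv,float).reshape(-1,2)
    r=np.linalg.solve(K,np.c_[uv,np.ones(len(uv))].T)
    o=-R.T@t
    if d is not None: return (R.T@(r*d)).T+o
    w=(R.T@r).T
    return o+w*((z-o[2])/w[:,2])[:,None]
def cloud(n,dp):
    v,u=np.mgrid[:420,:560]
    return world(n,np.c_[u.ravel(),v.ravel()],d=dp.ravel()).reshape(420,560,3)
E
python3 - <<'E'
from h import *
p,d=grab_frame("top")
cv2.imwrite("pics/crop1.png",cv2.resize(p[130:290,200:400],None,fx=4,fy=3.75,interpolation=cv2.INTER_CUBIC))
C=cloud("top",d); np.save("c0.npy",C); cv2.imwrite("p0.png",p)
for nm,uv in dict(stack=(303,251),steel=(234,184),grey=(241,252),red=(302,191),green=(237,186),pen=(282,222),piston=(296,255)).items():
    print(nm,C[uv[1],uv[0]].round(3))
hsv=cv2.cvtColor(p,cv2.COLOR_BGR2HSV)
def blob(nm,m,box):
    mm=np.zeros_like(m);u0,v0,u1,v1=box;mm[v0:v1,u0:u1]=m[v0:v1,u0:u1]
    ys,xs=np.nonzero(mm)
    c=cv2.minAreaRect(np.c_[xs,ys].astype(np.float32)); print(nm,len(xs),c, C[ys,xs].mean(0).round(4), np.median(C[ys,xs,2]).round(4), C[ys,xs].min(0).round(3),C[ys,xs].max(0).round(3))
H,S,V=cv2.split(hsv)
blob("red",((H<8)|(H>172))&(S>150)&(V>120),(275,165,330,215))
blob("green",(H>50)&(H<75)&(S>120)&(V>110),(210,160,265,212))
blob("blue",(H>95)&(H<125)&(S>100)&(V>80),(285,238,318,265))
blob("brass",(H>12)&(H<30)&(S>100)&(V>100),(285,235,322,268))
blob("pen",(H>105)&(H<130)&(S>100)&(V>60),(250,215,312,230))
# heights
for nm,box,lo,hi in [("steel",(220,170,250,200),.012,.03),("stacktop",(285,235,320,265),.095,.13),("testerblock",(265,225,335,285),.038,.048),("stack>67",(280,230,325,270),.068,.2),("sens",(335,250,380,280),.02,.035)]:
    x0,y0,x1,y1=box; P=C[y0:y1,x0:x1].reshape(-1,3);P=P[(P[:,2]>lo)&(P[:,2]<hi)]
    print(nm,len(P),P.mean(0).round(4) if len(P) else 0,P.min(0).round(3) if len(P) else 0,P.max(0).round(3) if len(P) else 0)
E
```

```text
stack [0.445 0.009 0.111]
steel [0.636 0.188 0.005]
grey [0.453 0.167 0.004]
red [0.616 0.005 0.005]
green [0.626 0.178 0.024]
pen [0.531 0.059 0.013]
piston [0.437 0.025 0.089]
red 322 ((302.0, 191.0), (44.0, 40.0), 90.0) [0.6222 0.0089 0.0066] 0.0075 [ 0.555 -0.048 -0.005] [0.679 0.059 0.016]
green 313 ((237.0863494873047, 185.87399291992188), (40.17140197753906, 44.953712463378906), 7.853313446044922) [0.633  0.179  0.0073] 0.0077 [ 0.569  0.121 -0.004] [0.694 0.238 0.016]
blue 143 ((303.0, 249.0), (14.0, 14.0), 90.0) [0.4493 0.0085 0.1114] 0.1044 [ 0.336 -0.01   0.06 ] [0.469 0.059 1.293]
brass 107 ((300.280517578125, 250.02438354492188), (26.540355682373047, 22.000558853149414), 12.094757080078125) [0.445  0.0095 0.0764] 0.0774 [ 0.423 -0.018  0.037] [0.476 0.052 0.09 ]
pen 251 ((281.5, 222.0), (50.99999237060547, 3.999999523162842), -0.0) [0.5294 0.0603 0.023 ] 0.0129 [ 0.336 -0.008 -0.002] [0.537 0.128 1.293]
steel 314 [0.631  0.1877 0.0211] [0.603 0.16  0.012] [0.67  0.226 0.03 ]
stacktop 157 [0.4493 0.0093 0.1045] [ 0.43  -0.009  0.095] [0.469 0.025 0.115]
testerblock 1053 [0.4435 0.0232 0.0422] [ 0.379 -0.043  0.038] [0.503 0.087 0.048]
stack>67 426 [0.4474 0.0139 0.09  ] [ 0.422 -0.018  0.069] [0.476 0.064 0.115]
sens 143 [ 0.4169 -0.1387  0.0265] [ 0.399 -0.189  0.02 ] [ 0.447 -0.102  0.034]
```

View pics/crop1.png

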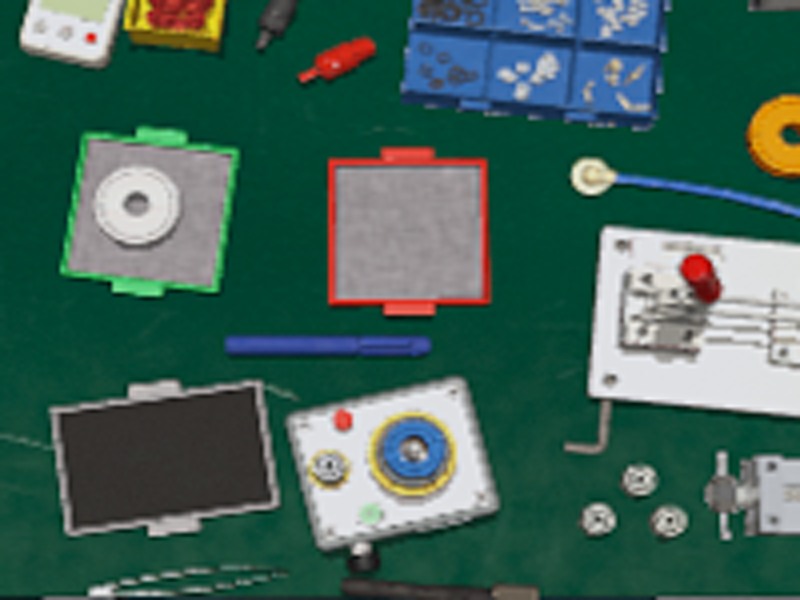

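The crop confirms it: bright steel ring at crop (137,205), i.e. px (234,185), in the green tray. The orange ring at crop (790,135) is not it. Now I'll work out positions and yaws.

```bash
cat >> h.py <<'E'
def go(x,y,z,yaw=None):
    from scipy.spatial.transform import Rotation as Ro
    s=arm.get_state();R=Ro.from_euler("xyz",s["ee_rot"]).as_matrix()
    d=R.T@(np.array([x,y,z])-s["eef_pos"])*1000
    dy=0 if yaw is None else yaw-s["ee_rot"][2]
    print("shift",d.round(1),"wz",round(-dy,3),"dist",np.linalg.norm(d).round())
E
python3 - <<'E'
from h import *
cr=lambda a:[(200+u/4-.375,130+v/3.75-.37) for u,v in a]
def q(nm,a,z):
    P=world("top",cr(a),z);print(nm,P[:,:2].mean(0).round(4)); return P
def yaw(P): # edges
    for i in range(4):
        e=P[(i+1)%4]-P[i];print("  edge",np.linalg.norm(e).round(3),np.degrees(np.arctan2(e[1],e[0])).round(1))
yaw(q("grey",[(50,408),(264,380),(280,502),(69,535)],.009))
yaw(q("red",[(328,158),(489,158),(491,303),(329,305)],.009))
yaw(q("green",[(84,134),(239,150),(218,292),(61,273)],.009))
yaw(q("tester",[(288,412),(463,378),(497,508),(322,550)],.043))
q("steel",[(137,205)],.021)
q("blue",[(413,450)],.105);q("brass",[(412,455)],.077)
q("cell",[(328,466)],.075)
C=np.load("c0.npy");print("shelf",C[50,200:450:50].round(2).tolist(),"lever",C[202,375].round(3))
p,d=grab_frame("scene");h=cv2.cvtColor(p,cv2.COLOR_BGR2HSV);H,S,V=cv2.split(h)
m=((H>95)&(H<125)&(S>100)&(V>60));m[:195]=0;m[232:]=0;m[:,:315]=0;m[:,348:]=0
ys,xs=np.nonzero(m);print(xs.min(),xs.max(),ys.min(),ys.max());print(world("scene",[(xs.min()+xs.max())/2,np.mean(ys)],.098))
go(.449,.009,.24,-1.37)
E
```

```text
grey [0.4544 0.1664]
  edge 0.142 -82.1
  edge 0.086 -172.9
  edge 0.139 99.4
  edge 0.09 9.3
red [0.6149 0.0054]
  edge 0.108 -90.2
  edge 0.106 179.7
  edge 0.108 90.6
  edge 0.107 0.2
green [0.6292 0.1788]
  edge 0.106 -96.7
  edge 0.105 172.7
  edge 0.106 82.4
  edge 0.103 -7.4
tester [0.4471 0.0191]
  edge 0.115 -78.4
  edge 0.091 -167.2
  edge 0.114 104.2
  edge 0.096 13.0
steel [0.6314 0.1867]
blue [0.449  0.0086]
brass [0.4484 0.008 ]
cell [0.4414 0.0601]
shelf [[0.87, 0.24, 0.29], [0.87, 0.13, 0.3], [0.87, 0.02, 0.3], [0.87, -0.09, 0.3], [0.87, -0.2, 0.29]] lever [ 0.548 -0.152  0.198]
315 338 195 219
[[0.46372535 0.00555247 0.098     ]]
shift [417.2 508.9 -13.4] wz 1.011 dist 658.0
```

```bash
python3 -m jog '[[[417,509,20,0,0,0.994,87],[417,509,20,0,0,0.994,87],[417,509,20,0,0,0.994,87],[417,509,20,0,0,0.994,87],[417,509,20,0,0,0.994,87],[417,509,20,0,0,0.994,87],[417,509,20,0,0,0.994,87],[417,509,20,0,0,0.994,87],[417,509,20,0,0,0.994,87],[417,509,20,0,0,0.994,87],[417,509,20,0,0,0.994,87],[417,509,20,0,0,0.994,87],[417,509,20,0,0,0.994,87]]]' 20
python3 - <<'E'
from h import *
go(.449,.0085,.097,-1.353)
p,d=grab_frame("scene");cv2.imwrite("pics/s1.png",cv2.resize(p[120:300,200:440],None,fx=3.3,fy=3.3))
E
```

```text
t: 2.82
eef_pos: [0.4487, 0.0091, 0.2067]
ee_rot: [-3.141, 0.0, -1.354]
force: [-0.5, 0.1, 0.0]
width: 0.0871
gripper_force: 0.0
shift [ 6.000e-01 -1.000e-01  1.097e+02] wz -0.001 dist 110.0
```

View pics/s1.png

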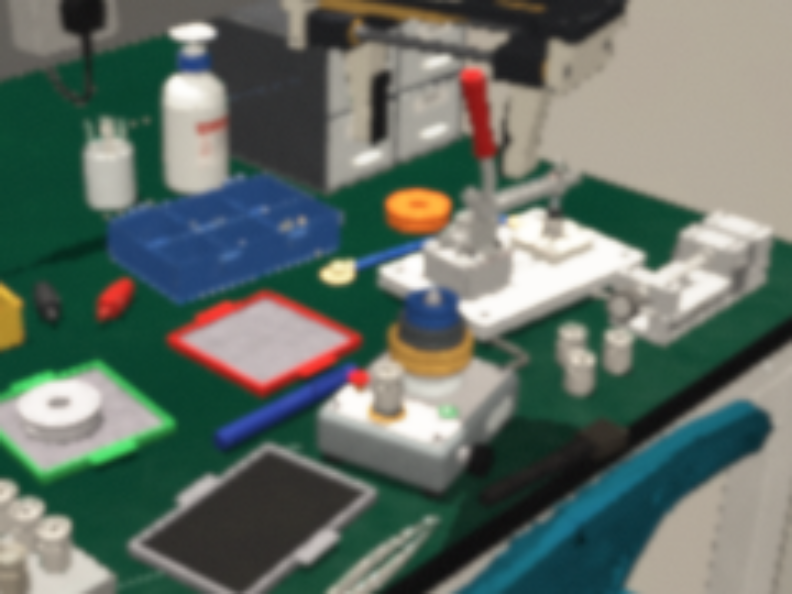

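The view shows the open gripper above the stack; the stack at crop (432,335) is blue over dark over brass, and the pads are lined down to the tips. Now for the blue weight.

```bash
python3 -m jog '[[[0,0,50,0,0,0,87],[0,0,85,0,0,0,87],[0,0,110,0,0,0,87],[0,0,110,0,0,0,70],[0,0,110,0,0,0,50],[0,0,110,0,0,0,25],[0,0,110,0,0,0,25],[0,0,110,0,0,0,25],[0,0,110,0,0,0,25]]]' 20
```

```text
t: 4.0
eef_pos: [0.4489, 0.009, 0.0968]
ee_rot: [-3.141, 0.0, -1.353]
force: [0.1, -0.0, 1.3]
width: 0.0347
gripper_force: 20.0
```

```bash
python3 -m jog '[[[0,0,-15,0,0,0,25],[0,0,-40,0,0,0,25],[0,0,-60,0,0,0,25],[0,0,-60,0,0,0,25]]]' 20
python3 - <<'E'
from h import *
p,d=grab_frame("scene");cv2.imwrite("pics/s2.png",cv2.resize(p[160:280,240:400],None,fx=5,fy=5))
go(.4485,.206,.05,-1.42)
E
```

```text
t: 4.5
eef_pos: [0.4495, 0.0093, 0.1577]
ee_rot: [-3.139, 0.001, -1.353]
force: [-0.1, -0.4, -0.7]
width: 0.0349
gripper_force: 20.0
shift [-192.3  -42.1  106.8] wz 0.067 dist 224.0
```

View pics/s2.png

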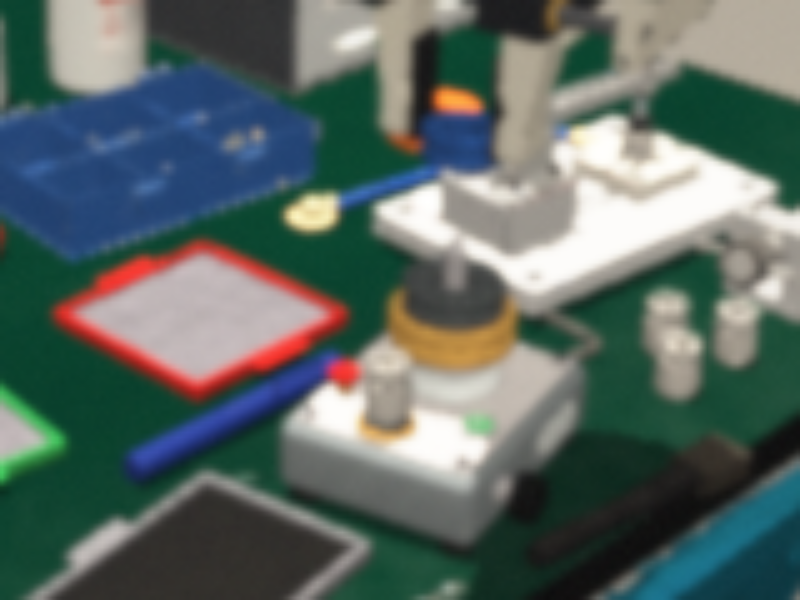

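Blue is held cleanly at crop (460,140), with dark and brass left on the post. Carrying it to the grey tray.

```bash
python3 -m jog '[[[-60,-13,0,0,0,0.03,25],[-120,-28,10,0,0,0.067,25],[-170,-38,50,0,0,0.067,25],[-192,-42,90,0,0,0.067,25],[-192,-42,125,0,0,0.067,25],[-192,-42,138,0,0,0.067,25],[-192,-42,142,0,0,0.067,25],[-192,-42,144,0,0,0.067,25],[-192,-42,145.5,0,0,0.067,25],[-192,-42,145.5,0,0,0.067,25]]]' 20
```

```text
t: 5.8
eef_pos: [0.4486, 0.2057, 0.0118]
ee_rot: [-3.14, 0.001, -1.42]
force: [-0.7, -0.1, -0.2]
width: 0.0347
gripper_force: 20.0
```

```bash
python3 -m jog '[[[0,0,0.7,0,0,0,25],[0,0,1.4,0,0,0,25],[0,0,1.4,0,0,0,25]]]' 20
```

```text
t: 6.18
eef_pos: [0.4486, 0.2058, 0.011]
ee_rot: [-3.141, 0.0, -1.419]
force: [-3.6, -0.9, 13.5]
width: 0.0351
gripper_force: 20.0
```

```bash
python3 -m jog '[[[0,0,0,0,0,0,40],[0,0,0,0,0,0,60],[0,0,-5,0,0,0,60],[0,0,-50,0,0,0,80],[0,0,-110,0,0,0,87],[0,0,-140,0,0,0,87]]]'
python3 - <<'E'
from h import *
go(.4492,.0085,.083,-1.353)
p,d=grab_frame("scene");cv2.imwrite("pics/s3.png",cv2.resize(p[190:310,230:390],None,fx=5,fy=5))
print(world("scene",[331,208.5],.112))
E
```

```text
t: 6.92
eef_pos: [0.4492, 0.2062, 0.1531]
ee_rot: [-3.138, 0.002, -1.419]
force: [-0.7, 0.6, -0.6]
width: 0.0837
gripper_force: 0.0
shift [195.6  30.1  69.6] wz -0.066 dist 210.0
[[0.4461823  0.01189491 0.112     ]]
```

View pics/s3.png

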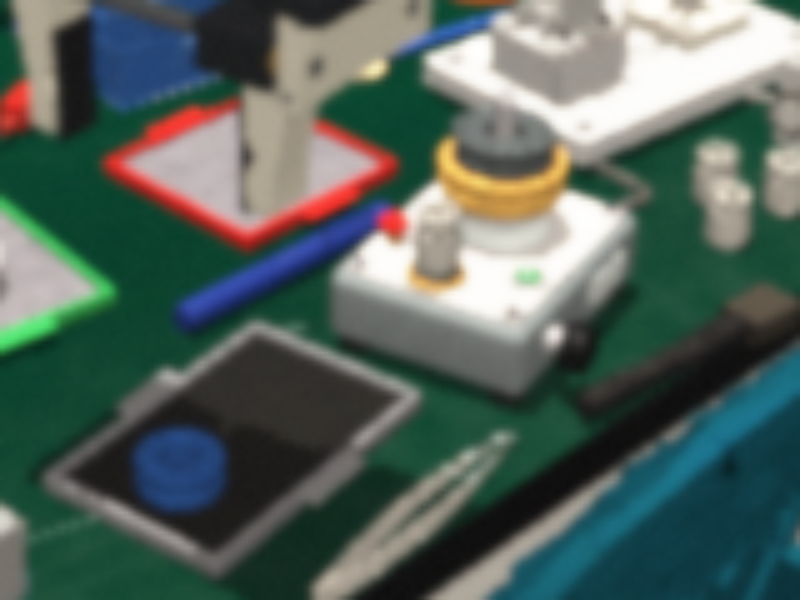

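Blue lies flat in the grey tray (crop (180,468)). Next, the dark weight.

```bash
python3 -m jog '[[[60,9,0,0,0,-0.03,87],[120,18,0,0,0,-0.066,87],[175,27,0,0,0,-0.066,87],[195.6,30,10,0,0,-0.066,87],[195.6,30,45,0,0,-0.066,87],[195.6,30,65,0,0,-0.066,87],[195.6,30,70,0,0,-0.066,87],[195.6,30,70,0,0,-0.066,60],[195.6,30,70,0,0,-0.066,35],[195.6,30,70,0,0,-0.066,35],[195.6,30,70,0,0,-0.066,35],[195.6,30,70,0,0,-0.066,35]]]' 20;  python3 - <<'E'
from h import *
go(.4597,.1308,.05,-1.42)
E
```

```text
t: 8.48
eef_pos: [0.4483, 0.0078, 0.0799]
ee_rot: [-3.141, 0.0, -1.354]
force: [0.8, 0.4, 0.4]
width: 0.045
gripper_force: 20.0
shift [-117.7  -37.6   30. ] wz 0.066 dist 127.0
```

```bash
python3 -m jog '[[[0,0,0,0,0,0,55],[0,0,-2,0,0,0,58],[0,0,-4,0,0,0,58],[0,0,-4,0,0,0,58],[0,0,-4,0,0,0,35],[0,0,-4,0,0,0,35],[0,0,-4,0,0,0,35],[0,0,-4,0,0,0,35],[0,0,-18,0,0,0,35],[0,0,-40,0,0,0,35],[0,0,-70,0,0,0,35],[0,0,-70,0,0,0,35]]]' 20;  python3 - <<'E'
from h import *
go(.4597,.1308,.0145,-1.42)
E
```

```text
t: 9.98
eef_pos: [0.4492, 0.0081, 0.1515]
ee_rot: [-3.138, 0.001, -1.354]
force: [-0.4, 0.8, -1.9]
width: 0.0447
gripper_force: 20.0
shift [-117.5  -36.1  137.2] wz 0.066 dist 184.0
```

```bash
python3 -m jog '[[[-50,-15,0,0,0,0.03,35],[-100,-30,10,0,0,0.066,35],[-117.5,-36,50,0,0,0.066,35],[-117.5,-36,90,0,0,0.066,35],[-117.5,-36,120,0,0,0.066,35],[-117.5,-36,130,0,0,0.066,35],[-117.5,-36,134,0,0,0.066,35],[-117.5,-36,136,0,0,0.066,35],[-117.5,-36,136,0,0,0.066,35]]]' 20
```

```text
t: 11.1
eef_pos: [0.4584, 0.1304, 0.0144]
ee_rot: [-3.14, 0.001, -1.42]
force: [-0.1, 1.2, -1.6]
width: 0.0447
gripper_force: 20.0
```

```bash
python3 -m jog '[[[0,0,1,0,0,0,35],[0,0,2,0,0,0,35],[0,0,2.5,0,0,0,35],[0,0,2.5,0,0,0,35]]]' 20
```

```text
t: 11.6
eef_pos: [0.4578, 0.1301, 0.0112]
ee_rot: [3.142, -0.0, -1.42]
force: [-0.2, 0.2, -1.5]
width: 0.0448
gripper_force: 20.0
```

```bash
python3 -m jog '[[[0,0,0.6,0,0,0,35],[0,0,1.2,0,0,0,35],[0,0,1.2,0,0,0,35]]]' 20
```

```text
t: 11.98
eef_pos: [0.4579, 0.1302, 0.0109]
ee_rot: [-3.141, -0.0, -1.419]
force: [-4.6, -0.8, 14.4]
width: 0.0449
gripper_force: 20.0
```

```bash
python3 -m jog '[[[0,0,0,0,0,0,50],[0,0,0,0,0,0,62],[0,0,-5,0,0,0,62],[0,0,-50,0,0,0,80],[0,0,-110,0,0,0,87],[0,0,-140,0,0,0,87],[0,0,-140,0,0,0,87]]]'
python3 - <<'E'
from h import *
go(.4492,.0085,.069,-1.353)
p,d=grab_frame("scene");cv2.imwrite("pics/s4.png",cv2.resize(p[190:310,230:390],None,fx=5,fy=5))
E
```

```text
t: 12.85
eef_pos: [0.4593, 0.1311, 0.1529]
ee_rot: [-3.136, 0.003, -1.419]
force: [1.0, -0.0, -0.6]
width: 0.0866
gripper_force: 0.0
shift [119.9  28.9  83.5] wz -0.066 dist 149.0
```

View pics/s4.png

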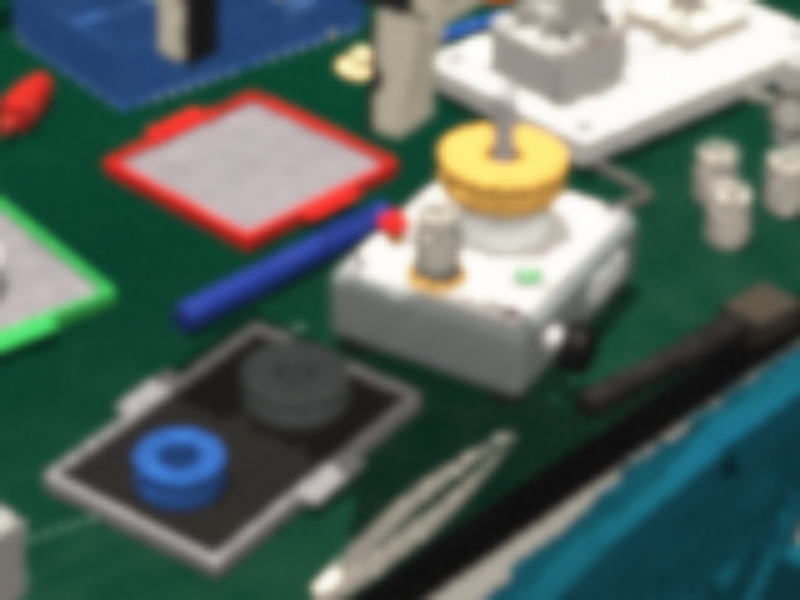

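Dark (crop (297,385)) and blue (180,465) both lie flat; brass is alone on the post. Grasping brass.

```bash
python3 -m jog '[[[60,14,0,0,0,-0.03,87],[110,27,0,0,0,-0.066,87],[120,29,20,0,0,-0.066,87],[120,29,60,0,0,-0.066,87],[120,29,78,0,0,-0.066,87],[120,29,81,0,0,-0.066,87],[120,29,81,0,0,-0.066,87],[120,29,81,0,0,-0.066,60],[120,29,81,0,0,-0.066,45],[120,29,81,0,0,-0.066,45],[120,29,81,0,0,-0.066,45],[120,29,81,0,0,-0.066,45]]]' 25;  python3 - <<'E'
from h import *
print(arm.get_state()["eef_pos"])
E
```

```text
t: 14.4
eef_pos: [0.4478, 0.0074, 0.0692]
ee_rot: [-3.14, 0.0, -1.354]
force: [1.2, 0.5, 0.3]
width: 0.0544
gripper_force: 25.0
[0.4477612  0.00736067 0.06921944]
```

```bash
python3 -m jog '[[[0,0,-15,0,0,0,45],[0,0,-45,0,0,0,45],[0,0,-85,0,0,0,45],[0,0,-85,0,0,0,45]]]' 25;  python3 - <<'E'
from h import *
go(.6149,.0054,.013)
E
```

```text
t: 14.9
eef_pos: [0.4485, 0.0076, 0.1562]
ee_rot: [-3.137, 0.001, -1.354]
force: [-0.3, -0.7, -4.0]
width: 0.0553
gripper_force: 25.0
shift [  38.1 -161.4  143.9] wz 0 dist 220.0
```

```bash
python3 -m jog '[[[12,-50,0,0,0,0,45],[25,-105,0,0,0,0,45],[38,-155,20,0,0,0,45],[38,-161.5,70,0,0,0,45],[38,-161.5,115,0,0,0,45],[38,-161.5,136,0,0,0,45],[38,-161.5,140,0,0,0,45],[38,-161.5,142,0,0,0,45],[38,-161.5,142,0,0,0,45]]]' 25
```

```text
t: 16.02
eef_pos: [0.6135, 0.005, 0.0126]
ee_rot: [-3.141, 0.0, -1.354]
force: [0.5, -0.0, -2.5]
width: 0.0549
gripper_force: 25.0
```

```bash
python3 -m jog '[[[0,0,0.7,0,0,0,45],[0,0,1.4,0,0,0,45],[0,0,2,0,0,0,45],[0,0,2,0,0,0,45]]]' 25
```

```text
t: 16.52
eef_pos: [0.6135, 0.0049, 0.011]
ee_rot: [-3.141, -0.0, -1.353]
force: [-2.4, -0.5, 6.1]
width: 0.0547
gripper_force: 25.0
```

```bash
python3 -m jog '[[[0,0,0,0,0,0,60],[0,0,0,0,0,0,70],[0,0,-5,0,0,0,70],[0,0,-60,0,0,0,80],[0,0,-120,0,0,0,87],[0,0,-140,0,0,0,87],[0,0,-140,0,0,0,87]]]'
python3 - <<'E'
from h import *
go(.6314,.1867,.012)
p,d=grab_frame("top");C=cloud("top",d);h=cv2.cvtColor(p,cv2.COLOR_BGR2HSV);H,S,V=cv2.split(h)
p,d=grab_frame("scene");cv2.imwrite("pics/s5.png",cv2.resize(p[180:300,200:360],None,fx=5,fy=5))
E
```

```text
t: 17.4
eef_pos: [0.6143, 0.0051, 0.1526]
ee_rot: [-3.137, 0.0, -1.354]
force: [0.3, 0.7, -1.0]
width: 0.0868
gripper_force: 0.0
shift [-173.7  -55.1  140.9] wz 0 dist 230.0
```

View pics/s5.png

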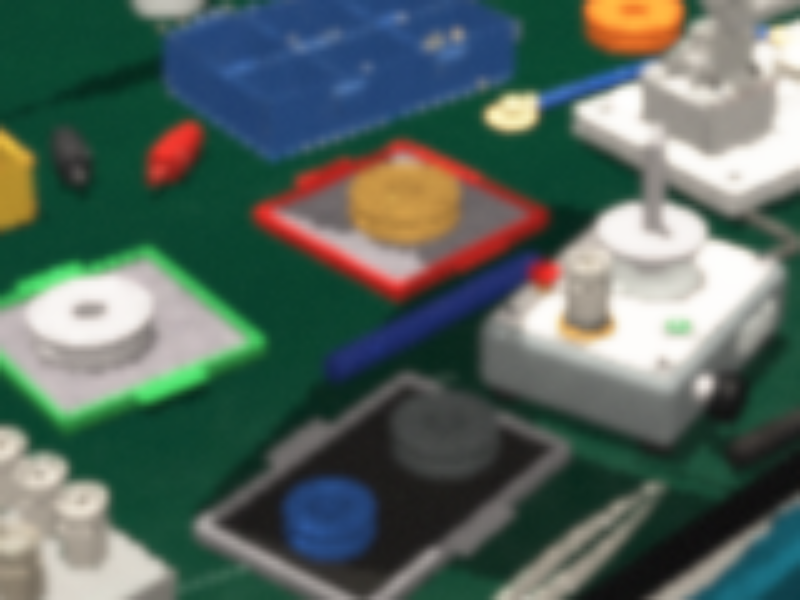

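Brass is flat in the red tray (crop (405,200)); the bare post top is at crop (653,138). Fetching the steel weight.

```bash
python3 -m jog '[[[-50,-16,0,0,0,0,87],[-105,-33,0,0,0,0,87],[-160,-51,15,0,0,0,87],[-173.7,-55,60,0,0,0,87],[-173.7,-55,110,0,0,0,87],[-173.7,-55,137,0,0,0,87],[-173.7,-55,140,0,0,0,87],[-173.7,-55,140,0,0,0,87],[-173.7,-55,140,0,0,0,60],[-173.7,-55,140,0,0,0,45],[-173.7,-55,140,0,0,0,45],[-173.7,-55,140,0,0,0,45],[-173.7,-55,140,0,0,0,45]]]' 25;  python3 - <<'E'
from h import *
p,d=grab_frame("top");cv2.imwrite("pics/t6.png",cv2.resize(p[215:290,260:360],None,fx=8,fy=8,interpolation=cv2.INTER_CUBIC));C=cloud("top",d)
Q=C[225:280,275:330].reshape(-1,3);m=(Q[:,2]>.062)&(Q[:,2]<.069);Q=Q[m];Q=Q[np.hypot(Q[:,0]-.449,Q[:,1]-.0085)<.035];print(len(Q),Q.mean(0),Q.min(0),Q.max(0))
E
```

```text
t: 19.12
eef_pos: [0.6288, 0.1859, 0.009]
ee_rot: [3.14, -0.0, -1.354]
force: [-0.4, -0.7, -3.0]
width: 0.0548
gripper_force: 25.0
221 [0.4497217  0.00967253 0.06578432] [ 0.42677662 -0.01359892  0.06204998] [0.47211727 0.03167836 0.06897211]
```

View pics/t6.png

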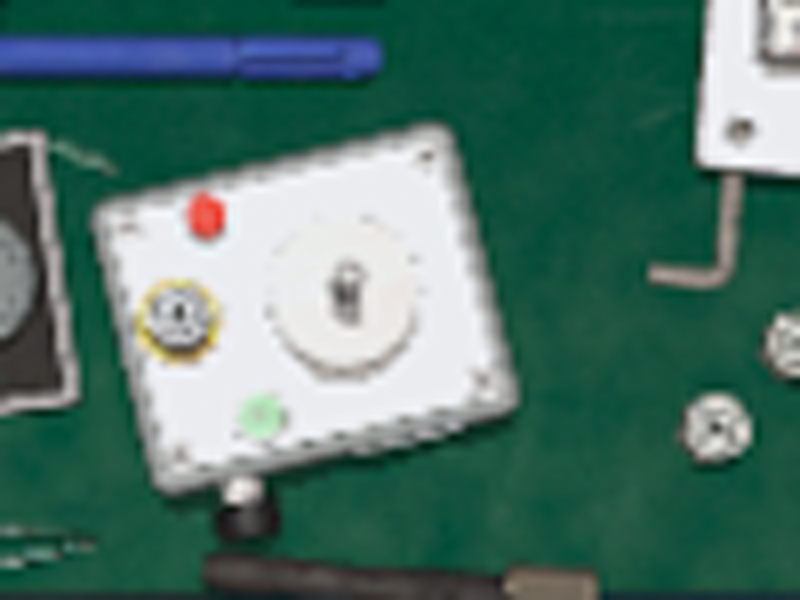

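Table disc is at crop (345,297), giving the axis at about (0.449,0.0095). Steel is gripped; I'll lift and carry it above the post, then settle.

```bash
python3 -m jog '[[[0,0,-15,0,0,0,45],[0,0,-60,0,0,0,45],[0,0,-115,0,0,0,45],[0,0,-146,0,0,0,45],[0,0,-146,0,0,0,45],[0,0,-146,0,0,0,45]]]' 25;  python3 - <<'E'
from h import *
print(arm.get_state()["eef_pos"]);go(.449,.0095,.152,-1.353)
E
```

```text
t: 19.92
eef_pos: [0.6287, 0.186, 0.1555]
ee_rot: [3.141, 0.0, -1.354]
force: [0.7, 0.1, -3.8]
width: 0.055
gripper_force: 25.0
[0.62867513 0.18602796 0.15551064]
shift [133.8 213.4   3.7] wz -0.001 dist 252.0
```

```bash
python3 -m jog '[[[30,48,0,0,0,0,45],[65,105,0,0,0,0,45],[100,160,0,0,0,0,45],[125,200,0,0,0,0,45],[133.8,213.4,0,0,0,0,45],[133.8,213.4,3,0,0,0,45],[133.8,213.4,3,0,0,0,45],[133.8,213.4,3,0,0,0,45]]]' 25;  python3 - <<'E'
from h import *
go(.449,.0095,.12)
p,d=grab_frame("scene");cv2.imwrite("pics/s7.png",cv2.resize(p[160:250,270:390],None,fx=6.6,fy=6.6,interpolation=cv2.INTER_CUBIC))
E
```

```text
t: 20.92
eef_pos: [0.4505, 0.0102, 0.1525]
ee_rot: [3.141, -0.0, -1.353]
force: [0.2, 0.1, -2.6]
width: 0.0549
gripper_force: 25.0
shift [ 0.4  1.6 32.5] wz 0 dist 33.0
```

View pics/s7.png

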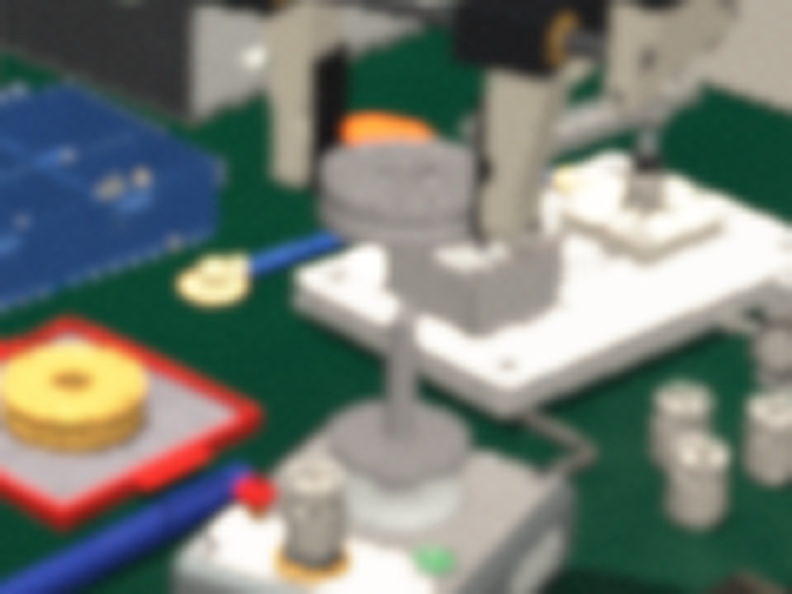

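Steel held (crop (400,190)) directly above the post tip (402,305). Lowering onto the post with a force check.

```bash
python3 -m jog '[[[0.4,1.5,15,0,0,0,45],[0.4,1.5,24,0,0,0,45],[0.4,1.5,30,0,0,0,45],[0.4,1.5,36,0,0,0,45],[0.4,1.5,42,0,0,0,45],[0.4,1.5,42,0,0,0,45]]]' 25
```

```text
t: 21.72
eef_pos: [0.4482, 0.0088, 0.1106]
ee_rot: [3.141, -0.0, -1.354]
force: [0.6, -0.0, -2.2]
width: 0.055
gripper_force: 25.0
```

```bash
python3 -m jog '[[[0,-0.3,12,0,0,0,45],[0,-0.3,24,0,0,0,45],[0,-0.3,34,0,0,0,45],[0,-0.3,38,0,0,0,45],[0,-0.3,38,0,0,0,45]]]' 25
```

```text
t: 22.35
eef_pos: [0.4486, 0.0089, 0.0726]
ee_rot: [3.141, -0.0, -1.354]
force: [-0.3, -0.0, -2.8]
width: 0.0549
gripper_force: 25.0
```

```bash
python3 -m jog '[[[0,0,4,0,0,0,45],[0,0,7,0,0,0,45],[0,0,9,0,0,0,45],[0,0,10.5,0,0,0,45],[0,0,10.5,0,0,0,45],[0,0,10.5,0,0,0,45],[0,0,10.5,0,0,0,45]]]' 25
```

```text
t: 23.22
eef_pos: [0.4493, 0.0092, 0.0628]
ee_rot: [-3.14, 0.0, -1.354]
force: [2.1, 1.7, 5.0]
width: 0.0545
gripper_force: 25.0
```

Contact is about 7.9 N, held for more than 0.3 s. Ease off, release and lift clear.

```bash
python3 -m jog '[[[0,0,-2,0,0,0,45],[0,0,-4.5,0,0,0,45],[0,0,-4.5,0,0,0,60],[0,0,-4.5,0,0,0,75],[0,0,-4.5,0,0,0,87],[0,0,-30,0,0,0,87],[0,0,-75,0,0,0,87],[0,0,-95,0,0,0,87],[0,0,-95,0,0,0,87],[0,0,-95,0,0,0,87]]]' 25;  python3 - <<'E'
from h import *
go(.458,.1305,.012,-1.42)
p,d=grab_frame("scene");cv2.imwrite("pics/s8.png",cv2.resize(p[180:300,240:400],None,fx=5,fy=5,interpolation=cv2.INTER_CUBIC))
E
```

```text
t: 24.48
eef_pos: [0.4481, 0.0088, 0.1567]
ee_rot: [3.141, 0.0, -1.354]
force: [-0.6, 0.1, -0.8]
width: 0.0872
gripper_force: 0.0
shift [-116.7  -36.   144.7] wz 0.066 dist 189.0
```

View pics/s8.png

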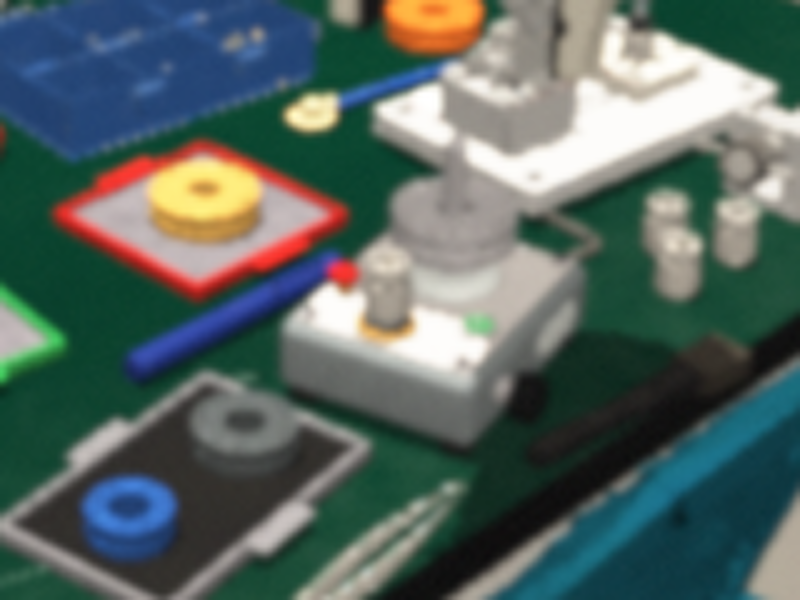

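Steel sits flat on the piston (crop (455,225)). Next, dark from (245,425).

```bash
python3 -m jog '[[[-50,-15,0,0,0,0.03,80],[-100,-30,10,0,0,0.066,75],[-116.7,-36,50,0,0,0.066,70],[-116.7,-36,100,0,0,0.066,65],[-116.7,-36,135,0,0,0.066,65],[-116.7,-36,143,0,0,0.066,65],[-116.7,-36,144.5,0,0,0.066,65],[-116.7,-36,144.5,0,0,0.066,65],[-116.7,-36,144.5,0,0,0.066,35],[-116.7,-36,144.5,0,0,0.066,35],[-116.7,-36,144.5,0,0,0.066,35],[-116.7,-36,144.5,0,0,0.066,35]]]' 20
```

```text
t: 26.02
eef_pos: [0.459, 0.1309, 0.0135]
ee_rot: [-3.141, 0.0, -1.42]
force: [-2.0, 0.5, 5.4]
width: 0.0447
gripper_force: 20.0
```

```bash
python3 -m jog '[[[0,0,0,0,0,0,58],[0,0,0,0,0,0,58],[0,0,0,0,0,0,58]]]' 20;python3 -m jog '[[[0,0,1,0,0,0,58],[0,0,1,0,0,0,58],[0,0,1,0,0,0,58]]]' 20
```

```text
t: 26.4
eef_pos: [0.4587, 0.1307, 0.0129]
ee_rot: [3.141, -0.0, -1.42]
force: [0.2, 0.5, 0.2]
width: 0.0578
gripper_force: 0.0
t: 26.78
eef_pos: [0.4588, 0.1307, 0.0119]
ee_rot: [3.141, -0.0, -1.42]
force: [-0.1, 0.4, 0.4]
width: 0.0583
gripper_force: 0.0
```

```bash
python3 -m jog '[[[0,0,0.5,0,0,0,35],[0,0,0.5,0,0,0,35],[0,0,0.5,0,0,0,35],[0,0,0.5,0,0,0,35],[0,0,-15,0,0,0,35],[0,0,-60,0,0,0,35],[0,0,-115,0,0,0,35],[0,0,-143,0,0,0,35],[0,0,-143,0,0,0,35],[0,0,-143,0,0,0,35]]]' 22;python3 - <<'E'
from h import *
go(.449,.0092,.154,-1.353)
E
```

```text
t: 28.02
eef_pos: [0.4581, 0.1304, 0.1541]
ee_rot: [3.14, -0.0, -1.42]
force: [0.0, -0.4, -2.4]
width: 0.0447
gripper_force: 22.0
shift [118.4  27.1   0.2] wz -0.067 dist 121.0
```

```bash
python3 -m jog '[[[50,11,0,0,0,-0.03,35],[95,22,0,0,0,-0.067,35],[119,27,0,0,0,-0.067,35],[119,27,0,0,0,-0.067,35],[119,27,0,0,0,-0.067,35]]]' 22;python3 - <<'E'
from h import *
go(.449,.0085,.109)
p,d=grab_frame("scene");cv2.imwrite("pics/s9.png",cv2.resize(p[160:250,270:390],None,fx=6.6,fy=6.6,interpolation=cv2.INTER_CUBIC))
E
```

```text
t: 28.65
eef_pos: [0.4497, 0.009, 0.1541]
ee_rot: [3.14, -0.0, -1.353]
force: [-0.3, 0.3, -1.1]
width: 0.045
gripper_force: 22.0
shift [ 0.3  0.7 45.1] wz 0 dist 45.0
```

View pics/s9.png

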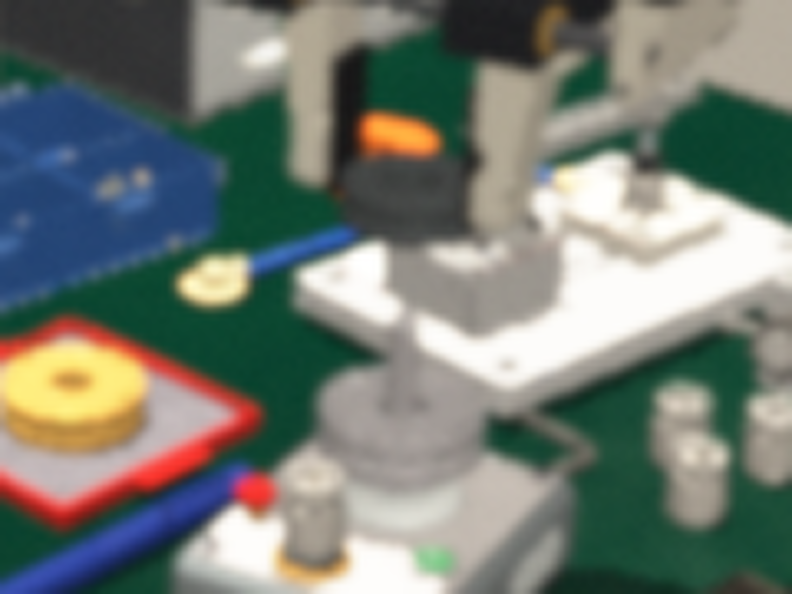

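Dark held (crop (405,195)) above the post tip (402,310). Lowering.

```bash
python3 -m jog '[[[0.3,0.7,18,0,0,0,35],[0.3,0.7,28,0,0,0,35],[0.3,0.7,35,0,0,0,35],[0.3,0.7,42,0,0,0,35],[0.3,0.7,48,0,0,0,35],[0.3,0.7,48,0,0,0,35]]]' 22
```

```text
t: 29.45
eef_pos: [0.4492, 0.0085, 0.1066]
ee_rot: [3.141, -0.0, -1.353]
force: [0.2, 0.2, -0.7]
width: 0.0448
gripper_force: 22.0
```

```bash
python3 -m jog '[[[0,0,9,0,0,0,35],[0,0,17,0,0,0,35],[0,0,21,0,0,0,35],[0,0,24,0,0,0,35],[0,0,26.5,0,0,0,35],[0,0,26.5,0,0,0,35],[0,0,26.5,0,0,0,35],[0,0,26.5,0,0,0,35]]]' 22
```

```text
t: 30.45
eef_pos: [0.4494, 0.0085, 0.0806]
ee_rot: [-3.141, -0.0, -1.353]
force: [-2.5, -1.5, 2.5]
width: 0.0446
gripper_force: 22.0
```

```bash
python3 -m jog '[[[0,0,1.5,0,0,0,35],[0,0,2.5,0,0,0,35],[0,0,2.5,0,0,0,35],[0,0,2.5,0,0,0,35],[0,0,2.5,0,0,0,35]]]' 22
```

```text
t: 31.08
eef_pos: [0.4495, 0.0086, 0.0781]
ee_rot: [-3.141, -0.0, -1.353]
force: [-2.8, -0.8, 6.4]
width: 0.0447
gripper_force: 22.0
```

Contact about 7.9 N. Release and lift.

```bash
python3 -m jog '[[[0,0,-3,0,0,0,35],[0,0,-6,0,0,0,35],[0,0,-6,0,0,0,50],[0,0,-6,0,0,0,70],[0,0,-6,0,0,0,87],[0,0,-30,0,0,0,87],[0,0,-65,0,0,0,87],[0,0,-77,0,0,0,87],[0,0,-77,0,0,0,87],[0,0,-77,0,0,0,87]]]' 25;  python3 - <<'E'
from h import *
go(.4486,.2058,.012,-1.42)
p,d=grab_frame("scene");cv2.imwrite("pics/s10.png",cv2.resize(p[180:300,240:400],None,fx=5,fy=5,interpolation=cv2.INTER_CUBIC))
E
```

```text
t: 32.33
eef_pos: [0.4487, 0.0084, 0.1539]
ee_rot: [3.14, 0.0, -1.353]
force: [0.7, -0.5, -0.6]
width: 0.0871
gripper_force: 0.0
shift [-192.8  -42.8  141.9] wz 0.067 dist 243.0
```

View pics/s10.png

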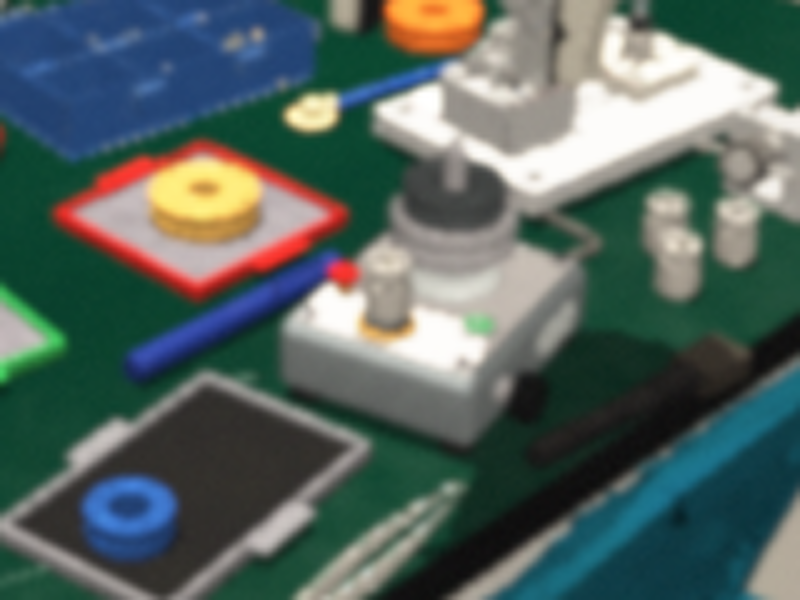

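Dark sits flat on the steel (crop (455,190)). Now blue at (130,515).

```bash
python3 -m jog '[[[-50,-11,0,0,0,0.03,80],[-105,-24,0,0,0,0.067,70],[-160,-36,20,0,0,0.067,60],[-192.8,-43,60,0,0,0.067,55],[-192.8,-43,105,0,0,0.067,55],[-192.8,-43,133,0,0,0.067,55],[-192.8,-43,140,0,0,0.067,55],[-192.8,-43,142,0,0,0.067,55],[-192.8,-43,142,0,0,0.067,55],[-192.8,-43,142,0,0,0.067,55]]]' 20
```

```text
t: 33.62
eef_pos: [0.4502, 0.2065, 0.014]
ee_rot: [-3.14, 0.001, -1.42]
force: [0.3, 0.7, 0.7]
width: 0.0551
gripper_force: 0.0
```

```bash
python3 -m jog '[[[0,0,0,0,0,0,25],[0,0,0,0,0,0,25],[0,0,0,0,0,0,25],[0,0,0,0,0,0,25],[0,0,-15,0,0,0,25],[0,0,-60,0,0,0,25],[0,0,-115,0,0,0,25],[0,0,-143,0,0,0,25],[0,0,-143,0,0,0,25],[0,0,-143,0,0,0,25]]]' 22;python3 - <<'E'
from h import *
go(.449,.0087,.154,-1.353)
E
```

```text
t: 34.88
eef_pos: [0.4491, 0.2057, 0.1552]
ee_rot: [3.141, -0.0, -1.42]
force: [1.1, -0.4, -0.3]
width: 0.0346
gripper_force: 22.0
shift [194.8  29.7   1.3] wz -0.067 dist 197.0
```

```bash
python3 -m jog '[[[50,8,0,0,0,-0.03,25],[105,16,0,0,0,-0.067,25],[160,24,0,0,0,-0.067,25],[195,29.7,0,0,0,-0.067,25],[195,29.7,0,0,0,-0.067,25],[195,29.7,0,0,0,-0.067,25],[195,29.7,0,0,0,-0.067,25]]]' 22;python3 - <<'E'
from h import *
go(.449,.0087,.112)
p,d=grab_frame("scene");cv2.imwrite("pics/s11.png",cv2.resize(p[160:250,270:390],None,fx=6.6,fy=6.6,interpolation=cv2.INTER_CUBIC))
E
```

```text
t: 35.75
eef_pos: [0.4495, 0.0095, 0.1555]
ee_rot: [3.141, -0.0, -1.352]
force: [-0.7, -0.0, -0.3]
width: 0.0345
gripper_force: 22.0
shift [ 0.6  0.6 43.5] wz 0 dist 43.0
```

View pics/s11.png

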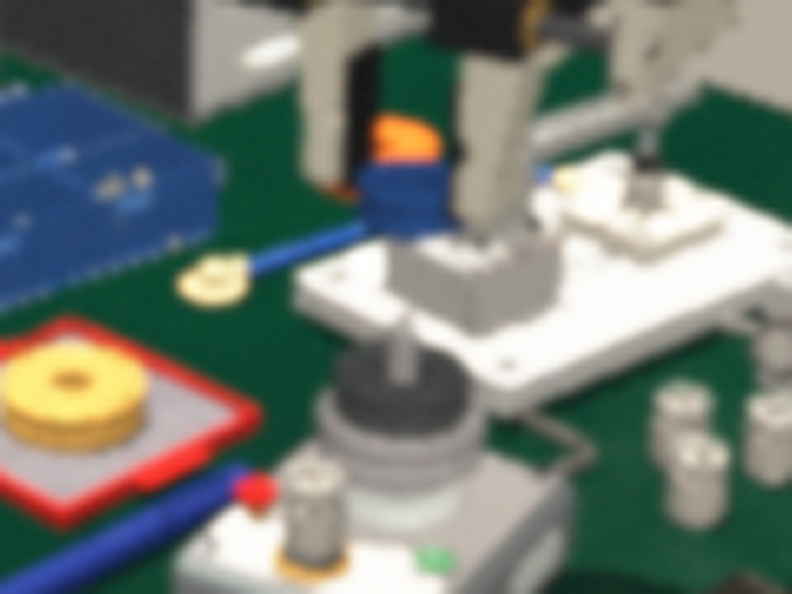

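Blue held (crop (408,195)) above the post tip (402,320).

```bash
python3 -m jog '[[[0.6,0.6,18,0,0,0,25],[0.6,0.6,28,0,0,0,25],[0.6,0.6,34,0,0,0,25],[0.6,0.6,40,0,0,0,25],[0.6,0.6,46,0,0,0,25],[0.6,0.6,46,0,0,0,25]]]' 22
```

```text
t: 36.55
eef_pos: [0.4489, 0.008, 0.1096]
ee_rot: [3.141, -0.0, -1.353]
force: [0.7, -0.0, -0.7]
width: 0.0344
gripper_force: 22.0
```

```bash
python3 -m jog '[[[0,0,6,0,0,0,25],[0,0,10,0,0,0,25],[0,0,13,0,0,0,25],[0,0,15,0,0,0,25],[0,0,16.5,0,0,0,25],[0,0,16.5,0,0,0,25],[0,0,16.5,0,0,0,25]]]' 22
```

```text
t: 37.42
eef_pos: [0.4492, 0.0081, 0.0937]
ee_rot: [-3.141, -0.0, -1.353]
force: [-1.5, -0.4, 5.1]
width: 0.0344
gripper_force: 22.0
```

```bash
python3 -m jog '[[[0,0,0.7,0,0,0,25],[0,0,0.7,0,0,0,25],[0,0,0.7,0,0,0,25]]]' 22; python3 -m jog '[[[0,0,-3,0,0,0,25],[0,0,-5.5,0,0,0,25],[0,0,-5.5,0,0,0,45],[0,0,-5.5,0,0,0,65],[0,0,-5.5,0,0,0,87],[0,0,-30,0,0,0,87],[0,0,-70,0,0,0,87],[0,0,-110,0,0,0,87],[0,0,-130,0,0,0,87],[0,0,-130,0,0,0,87],[0,0,-130,0,0,0,87],[0,0,-130,0,0,0,87]]]';  python3 - <<'E'
from h import *
p,d=grab_frame("scene");cv2.imwrite("pics/s12.png",cv2.resize(p[180:300,240:400],None,fx=5,fy=5,interpolation=cv2.INTER_CUBIC))
E
```

```text
t: 37.8
eef_pos: [0.4492, 0.0081, 0.0931]
ee_rot: [-3.141, -0.0, -1.353]
force: [-1.5, 0.6, 6.8]
width: 0.0347
gripper_force: 22.0
t: 39.3
eef_pos: [0.4486, 0.0079, 0.2217]
ee_rot: [3.14, -0.0, -1.353]
force: [-0.1, -0.5, 0.1]
width: 0.0874
gripper_force: 0.0
```

View pics/s12.png

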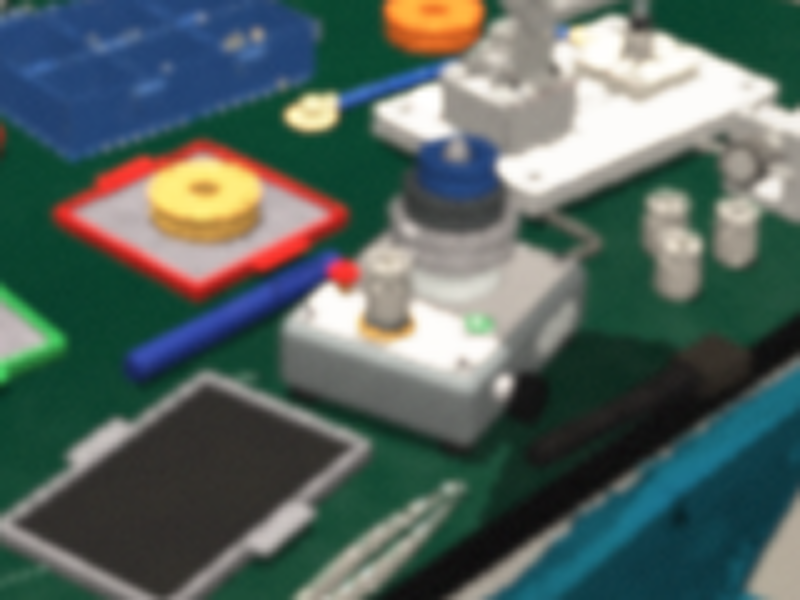

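The stack (crop (457,200)) is steel, dark, blue, all flat. Brass is in the red tray (205,190), and the pen and sensor cells are where they were. Handing in.

```bash
python3 -c "
from station import arm
print(arm.job_done())"
```

```text
the job is handed in; nothing more can be done
None
```

The job is handed in at about 39 s on the robot clock, with no verdict returned: the brass weight lies in the red tray, and steel, dark and blue are restacked on the tester, each pressed with about 6–8 N of contact force, with pen and sensor cells untouched.

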